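# Find the heavy side of a test rotor on the balancing fixture

## Robot

A 6-joint arm with a two-finger parallel gripper is mounted at the origin on the work surface. World frame = base frame: x ahead of the robot, y to its left, z up, the work surface at z = 0. Lengths are in m, angles in rad, forces in N, time in s.
With the tool pointing down it reaches from about 0.35 to 0.775 m from the base axis. Payload 5.5 kg.
Tool frame: the origin (TCP) lies on the centre line of the jaws, within the pads' length; the fingertips stand 11 mm ahead of it and the grasp point (between the pads) lies 8 mm behind it (env.tip_reach is the distance from the TCP to the fingertips, in m); z points along the fingers, x is the direction in which the jaws open and shut, and the axes are right-handed (so a half turn about z gives the same grasp; the last joint's range is limited). The gripper opens to 85 mm and grips with 20 to 120 N. Pads are 22 mm wide; open, the fingers measure 114 mm over their backs; the gripper's body (76 mm by 85 mm) begins 54 mm behind the grasp point. The pads swing forward as they close: fully open they stand 13 mm farther back than shut.
Start: joints at [-1.444, 0.313, 0.046, 1.304, 0, 1.431], TCP at [0.152, -0.555, 0.242] pointing down, gripper open.
Joint ranges: [-2.76, 2.76], [-0.86, 1.69], [-1.03, 1.26], [-2.2, 2.34], [-1.47, 1.5], [-3.14, 3.14]. Speed limits (rad/s): [2.57, 2.57, 3.14, 3.14, 3.14, 3.14].

## Interface

Orientations are given as a unit quaternion [w, x, y, z].
In Python, from workcell import env gives the robot as it stands.
- The arm moves only by the tool carry_out, never from a script. Its argument "moves" is one flat list of numbers, 7 for each row, row after row: the gripper command: -1 is shut, 1 is fully open, values between are in proportion, then the shift along the tool's x, y, z in m, then the turn, a rotation vector about the tool's x, y, z in degrees. A call has exactly 5 rows; each row shifts and turns the pose as measured when the row begins, along the tool's axes as they then stand; what a row does not reach is not made up. A row lasts 1/8 s, in which the tool goes at most 62.5 mm and 10.7 degrees, less where a joint would pass 70% of its speed; a pose out of reach is approached as far as the arm can. A call is refused whole if a number of a shift passes 0.0625 or a number of a turn 10.7, either way. A call with a gripper value outside its range is refused whole. The fingers move at their own pace and stop on an object; "squeeze" is the grip in N (left out, the last holds). Time passes only in rows, so rows that do not move let the fingers close, or fill a call up. It gives the time, the measured TCP pose, the force and the opening at its end, in the units of the state.
- env.get_state(): the state, without advancing time (a new reading comes with each control period).
- env.read_camera(name): name is "scene" or "top" or "wrist"; returns the picture (480x640x3 uint8, red, green, blue); there is no depth.
- env.calibration(name): a dict with "camera_matrix" (3x3 intrinsics, pixels), "k1" (the pictures are not rectified: a ray, as slopes to the right and down, at radius r is drawn at 1 + k1 r^2 times it, then the intrinsics apply), "rvec" (rotation vector, rad) and "tvec" (3), from world to camera coordinates, as OpenCV has them; the wrist camera has in their place "hand_eye" (4x4, takes a point from camera to tool coordinates, whose origin is the TCP and whose axes are the tool frame's). Camera axes: x right, y down, z forward; pixel columns grow to the right and rows downward; lengths in m; the calibration is good to about 2 mm. A picture is of the moment at which its call begins: read the wrist's pose just before it. calibration takes no time and is no camera call.
- env.hand_in(): hands the job in, once; it reports no verdict.
The state is a dict: "clock": time; "joint_pos": joint angles; "qvel": joint speeds; "tau": joint torques, N m; "tcp_pos": TCP position; "orientation": TCP orientation; "wrist_force": force on the tool from outside, world axes, zero at the start; "ft_torque": the same for the moment, N m; "finger_gap": finger opening in m.
Only numpy, scipy, OpenCV 4.12 (cv2) and the standard library are available. Lean on these libraries where they do the work, as an engineer would, in place of code of your own. Each camera call takes 0.05 s, during which the arm holds its last target. There are 200 camera calls.

## Task

Fold the guard cover of the balancing fixture up until it stands upright and let it stay there. Then take the rotor's crank handle and turn the rotor to feel which side is heavy (the weight is sealed inside and cannot be seen, and the bearing is too stiff for it to swing down by itself), and bring the heavy side straight down. Finish while still gripping the crank handle, rotor still and heavy side down; leave everything else on the bench alone.

Things in the scene. Friction and masses are not known exactly. Their poses are not given: they have to be found in the camera images.
- fixture: Balancing fixture, does not move: dark steel base plate 250 x 220 x 12 mm carrying a grey bearing housing 60 x 110 mm, 177 mm high. Origin under the rotor's front face, on the bench. Axes: x level, from the crank side towards the housing, parallel to the axle; y level, along the cover's hinge; z up. 'Fixture axes' below are these.
- cover_hinge (a point): Middle of the cover's hinge line, 185 mm above the bench, fixed (same axes as the fixture). The hinge is stiff: the cover stays at any angle; moving it by its bar takes about 4 to 10 N. The cover is an aluminium plate 145 x 130 x 5 mm that reaches from the hinge towards fixture -x over rotor and crank.
- cover (a joint): Angle of the guard cover about its hinge (rad): 0 = lies level over rotor and crank (it may start raised up to 0.3), 1.571 = stands upright above the hinge, end stop at 2.2.
- cover_bar (a point): Middle of the cover's grip bar: round steel, 12 mm diameter, along fixture y, 86 mm free between its two posts, 45 mm clear of the plate. From the hinge in fixture axes at cover angle a: x = -130 cos a + 50 sin a, z = 130 sin a + 50 cos a (mm). The plate's free edge is 17 mm farther out. Upright, the plate is on the -x side of the bar: open the fingers little to let go there.
- axle (a point): Centre of the rotor's front face, on its level axle, 110 mm above the bench, 50 mm to fixture -x of the hinge, fixed (same axes as the fixture). The rotor is an aluminium disc, 120 mm diameter, 36 mm thick, behind this point (+x), with five identical caps and one crank handle on its face. Its bearing drags with about 0.28 N m either way and keeps it wherever it is left.
- rotor (a joint): Turn of the rotor (rad), no stops: 0 = crank handle straight above the axle, positive = handle towards fixture +y (anticlockwise seen from the crank side). It starts at 0.8 to 1.7. The heavy side is never down at the start; it comes down at some value between -1.9 and 0.4, different every time, which nothing shows or reports.
- crank (a point): Middle of the crank handle's grip. From axle in fixture axes: x = -55, y = 45 sin(rotor), z = 45 cos(rotor) (mm). Moving it along its circle takes 1 to 11 N: the drag, plus or less the pull of the sealed weight (0.17 to 0.23 N m at most; all else is balanced). Hardest while lifting the heavy side past axle height, easiest while lowering it there.
- sleeve: The crank handle's grip: black plastic sleeve, 18 mm diameter, 60 mm long along fixture x, from 25 to 85 mm in front of the rotor's face (45 mm from the axle line). It revolves freely on its pin, so a hand can go round with it without turning. Origin at its middle, the same point as crank.
- pad_block: Bystander on the fixture's base plate: white ceramic block 30 x 20 x 20 mm, origin under its centre.
- ring_gauge: Bystander on the base plate: steel ring, 44 mm diameter, 16 mm high, origin under its centre.
- bolt_a: Bystander: dark steel bolt, 90 mm long, lying, head 24 mm.
- bolt_b: Bystander: another such bolt.
- dial_gauge: Bystander: dial thickness gauge with C-frame, lying flat, 160 x 100 mm, 23 mm high.
- setting_block: Bystander: dark steel setting block 90 x 170 mm, 53 mm high with two white ceramic pads on it.
- pen: Bystander: black pen, 130 mm, lying.

How it is judged:
On the way:
1. the guard cover stands upright (value of joint cover between 1.42 and 1.72 rad), for 0.2 s.
At the end, for the whole second after the job is handed in: The cover stands upright within 8.5 degrees, the rotor's heavy side points straight down within 15 degrees, the rotor is still, and the fingers still grip the crank handle's sleeve (over 2 N) (all of step 1 and height (world z) of slug_c0 below 0.0772 m and contact force between the fingers and sleeve above 2 N and velocity of joint rotor between -0.1 and 0.1 rad/s); the arm keeps its last pose, push and grip.
It fails at once if a bystander was pushed more than 30 mm (distance of any of pad_block, ring_gauge, bolt_a, bolt_b, dial_gauge, setting_block, pen from where it was at the start of the episode above 0.03 m).
It also fails if it takes over 72 s, if anything falls off the work surface, if the arm or the gripper's body presses on something with over 40 N, if the wrist force passes 120 N, or if a joint passes its speed limit or range.

## Working session

There is one attempt and no reset: what is moved stays moved. The work goes in short steps, Python scripts to look and compute and a tool call to move; the robot and the scene stay as the last step left them, time stands still between calls to the robot, and variables do not carry over. Pictures are saved under pics/ and viewed, about 8 in all and at most 12, crops included, and the job is handed in when it is done.

Besides the shell and the picture viewer there is one more tool, called after "Call:" by a JSON object that holds its "op" and its "data". carry_out: Moves the arm, as the interface text tells. Its arguments: {"type":"object","properties":{"moves":{"type":"array"},"squeeze":{"type":"number"}},"required":["moves"]}

```bash
ls; mkdir -p pics; python3 - <<'E'
from workcell import env
import cv2
print(env.get_state())
for n in("scene","top"):
    print(n,env.calibration(n)); cv2.imwrite(f"pics/{n}0.png",env.read_camera(n)[:,:,::-1])
print(env.calibration("wrist"), env.tip_reach)
E
```

```text
pics
{'clock': 0.0, 'joint_pos': array([-1.44361498e+00,  3.14013788e-01,  4.50003423e-02,  1.30360871e+00,
       -1.93888636e-05,  1.43124726e+00]), 'qvel': array([-0.00073082, -0.00059506,  0.00077873,  0.00076102, -0.00020706,
       -0.0006514 ]), 'tau': array([-6.46051449e-04, -4.80630004e+01,  2.98533815e+01,  1.95789366e-02,
       -2.42276565e-04, -4.11054401e-06]), 'tcp_pos': array([ 0.1515092 , -0.55417699,  0.24140998]), 'orientation': array([-6.42695199e-04,  7.94851511e-01, -6.06803298e-01, -6.48421268e-04]), 'wrist_force': array([ 0.10994737, -0.42589072, -0.50393209]), 'ft_torque': array([0.00580609, 0.02532782, 0.04197194]), 'finger_gap': 0.08564806225418241}
scene {'camera_matrix': array([[511.20802251,   0.        , 314.48476053],
       [  0.        , 511.20802251, 245.32529906],
       [  0.        ,   0.        ,   1.        ]]), 'k1': -0.006497074188270734, 'rvec': array([ 1.21459143,  2.15810681, -1.09678692]), 'tvec': array([ 0.25423533, -0.15284199,  1.57316128])}
top {'camera_matrix': array([[452.39191722,   0.        , 322.27916144],
       [  0.        , 452.39191722, 233.83322893],
       [  0.        ,   0.        ,   1.        ]]), 'k1': -0.0018419272330306802, 'rvec': array([ 2.10930862, -2.14318745,  0.18088335]), 'tvec': array([0.00429691, 0.5265619 , 1.24290557])}
{'camera_matrix': array([[395.96376135,   0.        , 315.67640929],
       [  0.        , 395.96376135, 240.96354204],
       [  0.        ,   0.        ,   1.        ]]), 'k1': -0.0367087724874117, 'hand_eye': array([[ 9.99999123e-01,  2.54015177e-04,  1.29997611e-03,
        -6.14221183e-04],
       [-6.34558385e-04,  9.53356947e-01,  3.01844543e-01,
        -7.71738875e-02],
       [-1.16266816e-03, -3.01845103e-01,  9.53356272e-01,
        -1.31377478e-01],
       [ 0.00000000e+00,  0.00000000e+00,  0.00000000e+00,
         1.00000000e+00]])} 0.011
```

View pics/scene0.png

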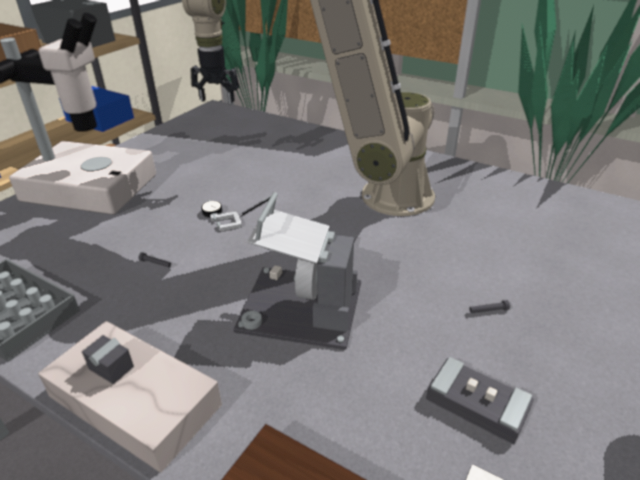

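View pics/top0.png

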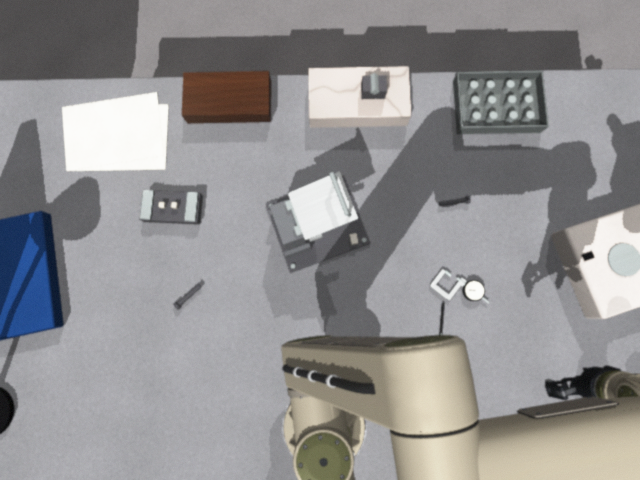

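```bash
python3 - <<'E'
import cv2
a=cv2.imread("pics/top0.png")[155:285,250:390]; b=cv2.imread("pics/scene0.png")[180:360,220:380]
a=cv2.resize(a,None,fx=4,fy=4,interpolation=2); b=cv2.resize(b,None,fx=2.5,fy=2.5,interpolation=2)[:, :]
import numpy as np
c=np.zeros((560,800,3),np.uint8); c[:520,:560]=a
cv2.imwrite("pics/c1.png",a)
E
cat >h.py <<'E'
from workcell import env
import numpy as np, cv2
from scipy.spatial.transform import Rotation as R
def ray(cal,uv):
    K=cal["camera_matrix"];s=((np.array(uv,float)-K[:2,2])/[K[0,0],K[1,1]])
    d=s.copy()
    for _ in range(5): d=s/(1+cal["k1"]*(d@d))
    return np.r_[d,1]
def onz(name,uv,z):
    c=env.calibration(name);Rm=cv2.Rodrigues(c["rvec"])[0];o=-Rm.T@c["tvec"];d=Rm.T@ray(c,uv)
    return o+d*(z-o[2])/d[2]
def proj(name,P,st=None):
    c=env.calibration(name)
    P=np.atleast_2d(np.array(P,float))
    if name=="wrist":
        st=st or env.get_state();q=st["orientation"];Rt=R.from_quat(np.r_[q[1:],q[0]]).as_matrix()
        H=c["hand_eye"];p=((P-st["tcp_pos"])@Rt-H[:3,3])@H[:3,:3]
    else: p=P@cv2.Rodrigues(c["rvec"])[0].T+c["tvec"]
    s=p[:,:2]/p[:,2:];s=s*(1+c["k1"]*(s**2).sum(1,keepdims=True));K=c["camera_matrix"]
    return s*[K[0,0],K[1,1]]+K[:2,2]
E
python3 - <<'E'
from h import *
for n,uv in(("top",(267,205)),("top",(291,271)),("top",(369,242)),("scene",(236,332)),("scene",(346,347)),("scene",(360,280))):print(n,onz(n,uv,.012))
E
```

```text
top [0.62223893 0.15860856 0.012     ]
top [0.42523226 0.0880427  0.012     ]
top [ 0.50625667 -0.13976997  0.012     ]
scene [ 0.71638286 -0.05636276  0.012     ]
scene [0.63193834 0.16752521 0.012     ]
scene [0.42618992 0.0931088  0.012     ]
```

View pics/c1.png

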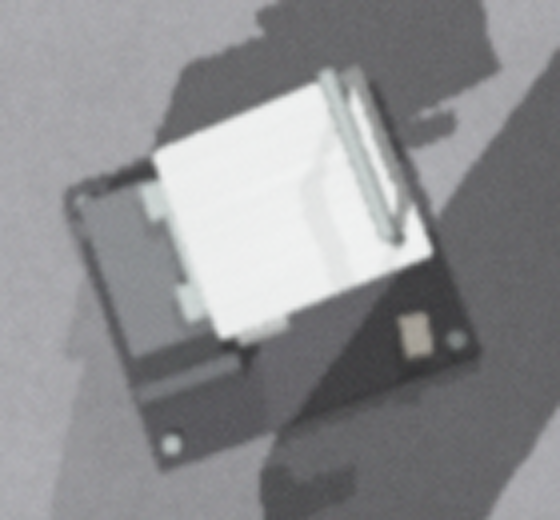

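```bash
cat >>h.py <<'E'
def Fx(yaw): 
    c,s=np.cos(yaw),np.sin(yaw); return np.array([[c,-s,0],[s,c,0],[0,0,1.]])
def cov(p,u,y,w): # point u along plate, y, w normal -> world ; p=[hx,hy,yaw,a]
    a=p[3]; return np.r_[p[0],p[1],.185]+Fx(p[2])@np.array([-u*np.cos(a)+w*np.sin(a),y,u*np.sin(a)+w*np.cos(a)])
def crank(p,r):
    return np.r_[p[0],p[1],.110]+Fx(p[2])@np.array([-.105,.045*np.sin(r),.045*np.cos(r)])
E
python3 - <<'E'
from h import *
from scipy.optimize import least_squares
T=lambda x,y:np.array([250+x/4,155+y/4])
pts=[((.002,-.065,.003),T(155,155)),((.002,.065,.003),T(225,340)),((.147,.065,.003),T(432,252)),((.13,-.045,.05),T(328,75)),((.13,.045,.05),T(395,242))]
def f(p):
    r=[ (proj("top",cov(p,*q))[0]-uv) for q,uv in pts]
    # base plate edge direction
    A=Fx(p[2]); d=onz("top",(267,202.5),.012)-onz("top",(290.75,272),.012)
    return np.r_[np.ravel(r), 20*(A.T@d/np.linalg.norm(d))[0]]
s=least_squares(f,[.55,.07,1.91,.15]);p=s.x;print(p,np.degrees(p[2]),s.fun.round(1))
np.save("p.npy",p)
A=Fx(p[2])
for uv in((267,202.5),(290.75,272),(370,243)):print(A.T@(onz("top",uv,.012)-np.r_[p[:2],0]))
im=cv2.imread("pics/scene0.png");k=4;x0,y0=225,180
c=cv2.resize(im[y0:y0+130,x0:x0+150],None,fx=k,fy=k,interpolation=2)
P=[cov(p,*q) for q,_ in pts]+[cov(p,.147,-.065,.003)]+[crank(p,r) for r in(.8,1.25,1.7)]+[p[:2].tolist()+[.185]]
for i,x in enumerate(P):
    u=proj("scene",x)[0];v=((u-[x0,y0]+.5)*k).astype(int);cv2.circle(c,tuple(v),4,(0,0,255) if i<6 else (0,255,0),1)
cv2.imwrite("pics/c2.png",c)
E
```

```text
[0.5460167  0.0590805  1.90778583 0.24193098] 109.30807644574047 [ 0.2 -0.1 -0.2  0.4  1.1  0.7  1.3  3.4 -2.3 -4.2 -0.2]
[ 0.06625149 -0.11205391  0.012     ]
[0.06891164 0.10688892 0.012     ]
[-0.17618382  0.10703283  0.012     ]
```

View pics/c2.png

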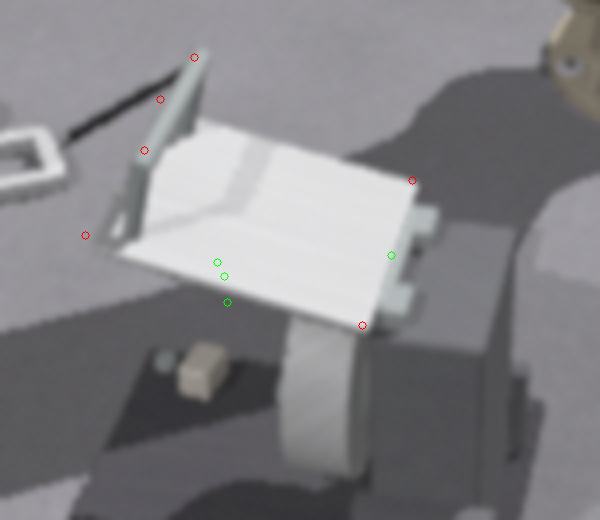

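```bash
python3 - <<'E'
from h import *
from scipy.optimize import least_squares
T=lambda x,y:np.array([250+x/4,155+y/4]); S=lambda x,y:np.array([225+x/4,180+y/4])
def mod(p):
    L=p[4];w=p[5]
    return [("top",(.002,-.065,w),T(155,155)),("top",(.002,.065,w),T(225,340)),("top",(.147,.065,w),T(432,252)),("top",(.13,-L,.05),T(328,75)),("top",(.13,L,.05),T(395,242)),
 ("scene",(.002,-.065,w),S(368,328)),("scene",(.002,.065,w),S(415,183)),("scene",(.147,-.065,w),S(115,250)),("scene",(.13,L,.05),S(205,55)),("scene",(.13,-L,.05),S(140,165))]
def f(p):
    return np.r_[np.ravel([proj(n,cov(p,*q))[0]-uv for n,q,uv in mod(p)]),(p[5]-.002)*500]
s=least_squares(f,[.55,.07,1.91,.15,.05,.002],loss="soft_l1");p=s.x;print(p,np.degrees(p[2]));print(s.fun[:-1].reshape(-1,2).round(1))
np.save("p.npy",p)
A=Fx(p[2])
for uv in((267,202.5),(290.75,272),(370,243)):print(A.T@(onz("top",uv,.012)-np.r_[p[:2],0]))
print("bar",cov(p,.13,0,.05),"crank",crank(p,1.2), "axle",crank(p,0)-[0,0,.045])
E
```

```text
[5.44741889e-01 6.22822585e-02 1.91692977e+00 2.06590254e-01
 5.49503399e-02 8.38735608e-04] 109.83198560236157
[[-1.   0.6]
 [-1.   0.9]
 [ 0.3  1. ]
 [-0.8  0. ]
 [-1.1 -0.4]
 [-0.2 -0.1]
 [-0.  -0.2]
 [-6.7 -0.6]
 [-1.7 -0.2]
 [-0.4  0.7]]
[ 0.06177975 -0.11276798  0.012     ]
[0.06644177 0.10614138 0.012     ]
[-0.17864213  0.10852639  0.012     ]
bar [ 0.58442872 -0.04775936  0.2606029 ] crank [ 0.54091026 -0.05071964  0.1263061 ] axle [ 0.58036452 -0.03649035  0.11      ]
```

Call:
{"op": "carry_out", "data": {"moves": [1,-0.034,-0.05,-0.02,0,0,0,1,-0.034,-0.05,-0.02,0,0,0,1,-0.034,-0.05,-0.02,0,0,0,1,-0.034,-0.05,-0.02,0,0,0,1,-0.034,-0.05,-0.02,0,0,0], "squeeze": 40}}

```text
clock: 0.72
tcp_pos: [0.3449, -0.3272, 0.3372]
orientation: [-0.003, 0.792, -0.61, -0.004]
wrist_force: [0.4, -0.5, 0.6]
finger_gap: 0.0854
```

Call:
{"op": "carry_out", "data": {"moves": [1,-0.034,-0.05,-0.01,0,0,0,1,-0.034,-0.05,-0.01,0,0,0,1,-0.034,-0.05,-0.01,0,0,0,1,-0.034,-0.05,0,0,0,0,1,-0.034,-0.05,0,0,0,-4.5]}}

```text
clock: 1.35
tcp_pos: [0.5475, -0.0928, 0.3704]
orientation: [-0.003, 0.816, -0.578, -0.002]
wrist_force: [0.6, -0.6, -1.2]
finger_gap: 0.085
```

```bash
cat >>h.py <<'E'
def Rt(st):
    q=st["orientation"];return R.from_quat(np.r_[q[1:],q[0]]).as_matrix()
def togo(t,st=None):
    st=st or env.get_state();return Rt(st).T@(np.array(t)-st["tcp_pos"])
def rotgo(p,ax,st=None): # tool-down with tool x along fixture vector ax ; deg about tool axes
    st=st or env.get_state();x=Fx(p[2])@np.array(ax,float);z=np.array([0,0,-1.]);M=np.c_[x,np.cross(z,x),z]
    return np.degrees(R.from_matrix(Rt(st).T@M).as_rotvec())
def show(st):
    for k in("clock","joint_pos","tcp_pos","wrist_force","finger_gap"):print(k,np.round(st[k],4))
E
python3 - <<'E'
from h import *
p=np.load("p.npy");st=env.get_state();show(st);print(rotgo(p,[-1,0,0]))
b=cov(p,.13,0,.05);print(togo(b+[0,0,.1]))
im=env.read_camera("wrist")[:,:,::-1].copy()
for y in(-.055,0,.055):
    u=proj("wrist",cov(p,.13,y,.05),st)[0];print(u);cv2.circle(im,tuple(u.astype(int)),4,(0,0,255),1)
cv2.imwrite("pics/w1.png",im)
E
```

```text
clock 1.35
joint_pos [-0.3161  0.2789  0.3103  1.6047  0.0069  2.4883]
tcp_pos [ 0.5475 -0.0928  0.3704]
wrist_force [ 0.6075 -0.6164 -1.1864]
finger_gap 0.085
[-0.12486956  0.40391923 -0.51457916]
[-0.03019734 -0.04973411  0.01008397]
[263.24541734  65.85830629]
[267.33531193 163.91305015]
[271.1074394  250.22195423]
```

View pics/w1.png

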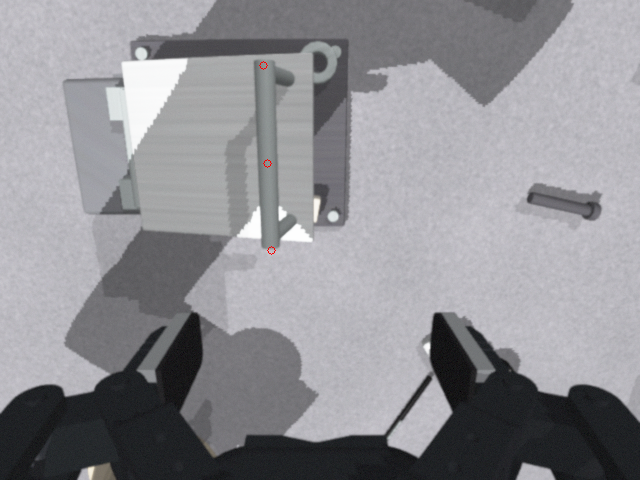

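Call:
{"op": "carry_out", "data": {"moves": [1,-0.03,-0.05,0.0,0,0,-0.5,1,0,0,0.03,0,0,0,1,0,0,0.03,0,0,0,1,0,0,0.015,0,0,0,1,0,0,0,0,0,0]}}

```text
clock: 2.02
tcp_pos: [0.5874, -0.0394, 0.2891]
orientation: [-0.004, 0.823, -0.568, -0.005]
wrist_force: [-0.4, -0.1, 0.9]
finger_gap: 0.0855
```

```bash
python3 - <<'E'
from h import *
p=np.load("p.npy");st=env.get_state();show(st);print(rotgo(p,[-1,0,0]))
b=cov(p,.13,0,.05);print(togo(b+[0,0,-.007]))
E
```

```text
clock 2.025
joint_pos [-0.209   0.3386  0.1953  1.4338  0.0117  2.5706]
tcp_pos [ 0.5874 -0.0394  0.2891]
wrist_force [-0.3941 -0.1202  0.9475]
finger_gap 0.0855
[-0.0493966   0.75876278  0.90632038]
[0.00727031 0.00576671 0.03539605]
```

Call:
{"op": "carry_out", "data": {"moves": [1,0.007,0.005,0.02,0,0.7,0.8,1,0,0,0.015,0,0,0,-1,0,0,0,0,0,0,-1,0,0,0,0,0,0,-1,0,0,0,0,0,0], "squeeze": 40}}

```text
clock: 2.65
tcp_pos: [0.5864, -0.0478, 0.2563]
orientation: [-0.002, 0.819, -0.574, 0.002]
wrist_force: [-0.0, -0.0, -0.1]
finger_gap: 0.032
```

Call:
{"op": "carry_out", "data": {"moves": [-1,0,0,0,0,0,0,-1,0,0,0,0,0,0,-1,0,0,0,0,0,0,-1,0,0,0,0,0,0,-1,0,0,0,0,0,0]}}

```text
clock: 3.28
tcp_pos: [0.5866, -0.0476, 0.2568]
orientation: [-0.002, 0.819, -0.574, 0.002]
wrist_force: [0.2, 1.1, -0.6]
finger_gap: 0.0105
```

```bash
cat >>h.py <<'E'
def grasp(st): return st["tcp_pos"]-.008*Rt(st)[:,2]
E
python3 - <<'E'
from h import *
p=np.load("p.npy");st=env.get_state();show(st);print(rotgo(p,[-1,0,0]))
A=Fx(p[2]);g=A.T@(grasp(st)-np.r_[p[:2],.185]);print("hinge frame grasp",g)
# angle estimate from bar
print(np.hypot(g[0],g[2]), np.arctan2(g[2],-g[0])-np.arctan2(50,130))
E
```

```text
clock 3.275
joint_pos [-2.1830e-01  3.3280e-01  1.0900e-01  1.3423e+00  2.1000e-03  2.5755e+00]
tcp_pos [ 0.5866 -0.0476  0.2568]
wrist_force [ 0.23    1.0584 -0.6336]
finger_gap 0.0105
[-0.28808214 -0.04065617  0.09524932]
hinge frame grasp [-0.11756678 -0.00209692  0.07984932]
0.14211917896970366 0.22944371473866954
```

Call:
{"op": "carry_out", "data": {"moves": [-1,-0.0073,0,-0.0102,0,0,0,-1,-0.0082,0,-0.0095,0,0,0,-1,-0.009,0,-0.0087,0,0,0,-1,-0.0098,0,-0.0078,0,0,0,-1,-0.0105,0,-0.0069,0,0,0]}}

```text
clock: 3.9
tcp_pos: [0.5737, -0.0108, 0.2982]
orientation: [0.003, 0.817, -0.576, 0.006]
wrist_force: [2.4, -7.2, -3.3]
finger_gap: 0.0106
```

```bash
cat >c.py <<'E'
from h import *
p=np.load("p.npy");st=env.get_state();show(st);print(rotgo(p,[-1,0,0]))
A=Fx(p[2]);g=A.T@(grasp(st)-np.r_[p[:2],.185]);print("hinge frame grasp",g, "F fixt",A.T@st["wrist_force"])
r=np.hypot(g[0],g[2]);ph=np.arctan2(g[2],-g[0]);print(r,ph,"a",ph-np.arctan2(50,130))
f=ph+.09*np.arange(6); rr=r+(.1393-r)*np.arange(6)/5
print(np.c_[np.diff(rr*np.cos(f)),-np.diff(rr*np.sin(f))].round(4))
E
python3 c.py
```

```text
clock 3.9
joint_pos [-0.153   0.2977  0.1604  1.4257 -0.011   2.6462]
tcp_pos [ 0.5737 -0.0108  0.2982]
wrist_force [ 2.3864 -7.1659 -3.2748]
finger_gap 0.0106
[-0.08939366 -0.76384929 -0.22090295]
hinge frame grasp [-0.07844148 -0.00248851  0.12122708] F fixt [-7.55052109  0.18629864 -3.2747504 ]
0.1443920740343128 0.9964890120937446 a 0.6293151782755254
[[-0.0117 -0.0057]
 [-0.0121 -0.0045]
 [-0.0123 -0.0034]
 [-0.0125 -0.0023]
 [-0.0126 -0.0011]]
```

Call:
{"op": "carry_out", "data": {"moves": [-1,-0.0112,0,-0.0064,0,0,0,-1,-0.0118,0,-0.0053,0,0,0,-1,-0.0122,0,-0.0043,0,0,0,-1,-0.0125,0,-0.0032,0,0,0,-1,-0.0125,0,-0.002,0,0,0]}}

```text
clock: 4.53
tcp_pos: [0.5565, 0.0387, 0.3215]
orientation: [0.01, 0.815, -0.579, 0.016]
wrist_force: [2.9, -7.0, 2.1]
finger_gap: 0.0102
```

```bash
python3 c.py
```

```text
clock 4.525
joint_pos [-0.0572  0.2605  0.1661  1.4605 -0.0329  2.7484]
tcp_pos [0.5565 0.0387 0.3215]
wrist_force [ 2.9068 -6.9617  2.0787]
finger_gap 0.0102
[-0.11554396 -2.09407772 -0.59975924]
hinge frame grasp [-0.02583849 -0.00300852  0.14451065] F fixt [-7.53498582 -0.37255023  2.07865007]
0.1468024352119761 1.3938660941324243 a 1.026692260314205
[[-0.0132 -0.0002]
 [-0.0131  0.001 ]
 [-0.0128  0.0021]
 [-0.0124  0.0032]
 [-0.0119  0.0043]]
```

Call:
{"op": "carry_out", "data": {"moves": [-1,-0.0128,0,-0.0006,0,-0.6,0,-1,-0.0128,0,0.0006,0,-0.6,0,-1,-0.0128,0,0.0018,0,-0.6,0,-1,-0.0124,0,0.003,0,-0.6,0,-1,-0.012,0,0.004,0,-0.6,0]}}

```text
clock: 5.15
tcp_pos: [0.5389, 0.0889, 0.3231]
orientation: [-0.001, 0.813, -0.582, 0.01]
wrist_force: [-1.5, -5.9, 11.5]
finger_gap: 0.0103
```

```bash
python3 c.py
```

```text
clock 5.15
joint_pos [ 0.022   0.2342  0.136   1.4553 -0.0101  2.8341]
tcp_pos [0.5389 0.0889 0.3231]
wrist_force [-1.5411 -5.8949 11.4549]
finger_gap 0.0103
[-0.76152158 -0.85918538 -0.95760379]
hinge frame grasp [ 0.0271606  -0.00346501  0.14609518] F fixt [-5.02248301  3.44964597 11.4549043 ]
0.14859844888186927 1.7546081541419447 a 1.3874343203237256
[[-0.0125  0.0048]
 [-0.0119  0.0059]
 [-0.0111  0.0069]
 [-0.0103  0.0077]
 [-0.0095  0.0086]]
```

Call:
{"op": "carry_out", "data": {"moves": [-1,-0.012,0,0.0025,0,-0.4,-0.5,-1,-0.0105,0,0.0035,0,-0.4,-0.5,-1,0,0,0,0,0,0,-1,0,0,0,0,0,0,-1,0,0,0,0,0,0]}}

```text
clock: 5.78
tcp_pos: [0.5323, 0.1073, 0.3186]
orientation: [-0.003, 0.818, -0.575, 0.008]
wrist_force: [1.2, -0.4, -4.1]
finger_gap: 0.0105
```

```bash
python3 c.py; python3 - <<'E'
from h import *
p=np.load("p.npy")
im=env.read_camera("scene")[:,:,::-1];k=4;x0,y0=240,120
c=cv2.resize(im[y0:y0+140,x0:x0+150],None,fx=k,fy=k,interpolation=2)
p[3]=1.571
for q in((.002,-.065,0),(.002,.065,0),(.147,.065,0),(.147,-.065,0),(.13,-.055,.05),(.13,.055,.05)):
    u=proj("scene",cov(p,*q))[0];cv2.circle(c,tuple(((u-[x0,y0]+.5)*k).astype(int)),4,(0,0,255),1)
cv2.imwrite("pics/s2.png",c)
E
```

```text
clock 5.775
joint_pos [ 0.0544  0.2277  0.1167  1.4432 -0.0063  2.8508]
tcp_pos [0.5323 0.1073 0.3186]
wrist_force [ 1.1786 -0.3545 -4.0958]
finger_gap 0.0105
[-0.80973756 -0.61940186 -0.05369954]
hinge frame grasp [ 0.0466682  -0.00341829  0.14160233] F fixt [-0.73335391 -0.98846125 -4.09583476]
0.1490943980900326 1.8891580988139651 a 1.521984264995746
[[-0.0118  0.0066]
 [-0.011   0.0075]
 [-0.0101  0.0084]
 [-0.0092  0.0092]
 [-0.0082  0.0098]]
```

View pics/s2.png

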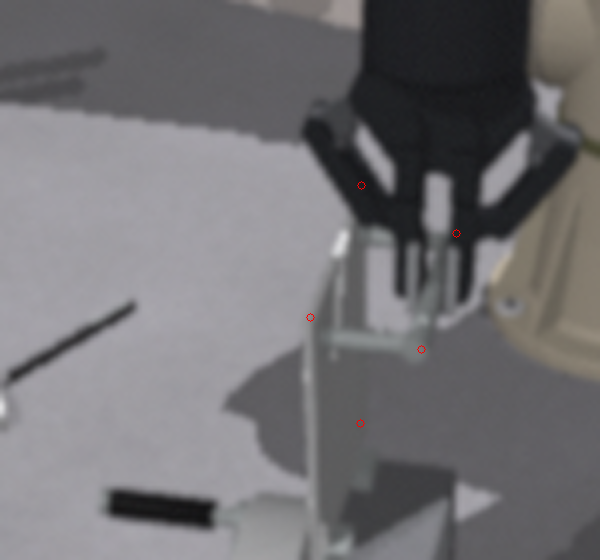

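Call:
{"op": "carry_out", "data": {"moves": [-1,-0.005,0,0.002,0,0,0,-1,-0.001,0,0,0,0,0,-0.35,0,0,0,0,0,0,-0.35,0,0,0,0,0,0,-0.35,0,0,0,0,0,0]}}

```text
clock: 6.45
tcp_pos: [0.5305, 0.1118, 0.3186]
orientation: [-0.003, 0.818, -0.576, 0.01]
wrist_force: [0.4, -0.4, -0.3]
finger_gap: 0.0274
```

```bash
python3 c.py
```

```text
clock 6.45
joint_pos [ 0.0645  0.224   0.112   1.4396 -0.009   2.862 ]
tcp_pos [0.5305 0.1118 0.3186]
wrist_force [ 0.3754 -0.393  -0.3171]
finger_gap 0.0274
[-0.91301163 -0.79790818 -0.12061993]
hinge frame grasp [ 0.05158189 -0.00325095  0.14159476] F fixt [-0.49703742 -0.21981751 -0.31712073]
0.15069760444268201 1.9201465955701764 a 1.552972761751957
[[-0.0115  0.0073]
 [-0.0107  0.0082]
 [-0.0097  0.009 ]
 [-0.0087  0.0097]
 [-0.0076  0.0103]]
```

Call:
{"op": "carry_out", "data": {"moves": [-0.35,0,0,-0.015,0,0,0,-0.35,0,0,-0.035,0,0,0,-0.35,0,0,-0.035,0,0,0,0.3,0.05,0,0,0,0,0,0.3,0.055,0,0,0,0,0]}}

```text
clock: 7.08
tcp_pos: [0.5634, 0.0163, 0.4093]
orientation: [-0.004, 0.82, -0.572, 0.01]
wrist_force: [0.4, 0.5, 0.7]
finger_gap: 0.0555
```

Call:
{"op": "carry_out", "data": {"moves": [0.3,0.055,0,0,0,0,0,0.3,0,0,0,0,0,-10,0.3,0,0,0,0,0,-10,0.3,0,0,0,0,0,-10,0.3,0,0,0,0,0,-10]}}

```text
clock: 7.7
tcp_pos: [0.5842, -0.0409, 0.4098]
orientation: [-0.001, 0.968, -0.249, 0.011]
wrist_force: [0.7, -0.4, 0.6]
finger_gap: 0.0553
```

Call:
{"op": "carry_out", "data": {"moves": [0.3,0,0,0,0,0,-10,0.3,0,0,0,0,0,-10,0.3,0,0,0,0,0,-10,0.3,0,0,0,0,0,-10,0.3,0,0,0,0,0,-10]}}

```text
clock: 8.32
tcp_pos: [0.584, -0.0398, 0.4108]
orientation: [0.003, 0.98, 0.199, 0.011]
wrist_force: [-0.1, -0.3, -0.0]
finger_gap: 0.0556
```

```bash
cat >d.py <<'E'
from h import *
p=np.load("p.npy");st=env.get_state();show(st);print(rotgo(p,[0,-1,0]))
A=Fx(p[2]);print("grasp rel axle (fixt)",A.T@(grasp(st)-np.r_[p[:2],.11])+[.05,0,0])
E
python3 d.py; python3 - <<'E'
from h import *
p=np.load("p.npy");A=Fx(p[2]);st=env.get_state()
im=env.read_camera("wrist")[:,:,::-1].copy()
ax=np.r_[p[:2],.11]
for r in(.8,1.1,1.4,1.7):
    u=[proj("wrist",ax+A@np.array([x-.05,.045*np.sin(r),.045*np.cos(r)]),st)[0] for x in(-.025,-.085)]
    print(r,np.round(u)); cv2.line(im,*[tuple(map(int,v)) for v in u],(0,0,255),1)
cv2.imwrite("pics/w2.png",im)
im=env.read_camera("scene")[:,:,::-1].copy()
k=4;x0,y0=240,180
c=cv2.resize(im[y0:y0+140,x0:x0+150],None,fx=k,fy=k,interpolation=2)
for r in(.8,1.1,1.4,1.7):
    u=[((proj("scene",ax+A@np.array([x-.05,.045*np.sin(r),.045*np.cos(r)]))[0]-[x0,y0]+.5)*k).astype(int) for x in(-.025,-.085)]
    print(r,u);cv2.line(c,tuple(u[0]),tuple(u[1]),(0,0,255),1)
b=np.zeros((480,800,3),np.uint8);b[:,:400]=c[:480,:400];b[:480,400:]=im[:480,:400]*0
w=cv2.imread("pics/w2.png");b[:,400:]=w[:,120:520]
cv2.imwrite("pics/cmb.png",b)
E
```

```text
clock 8.325
joint_pos [-0.2066  0.3423  0.4988  1.7044  0.003   0.9643]
tcp_pos [ 0.584  -0.0398  0.4108]
wrist_force [-0.0708 -0.315  -0.0377]
finger_gap 0.0556
[ 0.57448745 -1.19446737  3.07841153]
grasp rel axle (fixt) [-0.05925356 -0.00211215  0.30877482]
0.8 [[277. 156.]
 [276. 215.]]
1.1 [[270. 155.]
 [269. 212.]]
1.4 [[267. 153.]
 [266. 209.]]
1.7 [[268. 152.]
 [267. 206.]]
0.8 [array([215, 270]), array([110, 258])]
1.1 [array([219, 277]), array([115, 265])]
1.4 [array([222, 291]), array([119, 279])]
1.7 [array([222, 310]), array([121, 297])]
```

View pics/cmb.png

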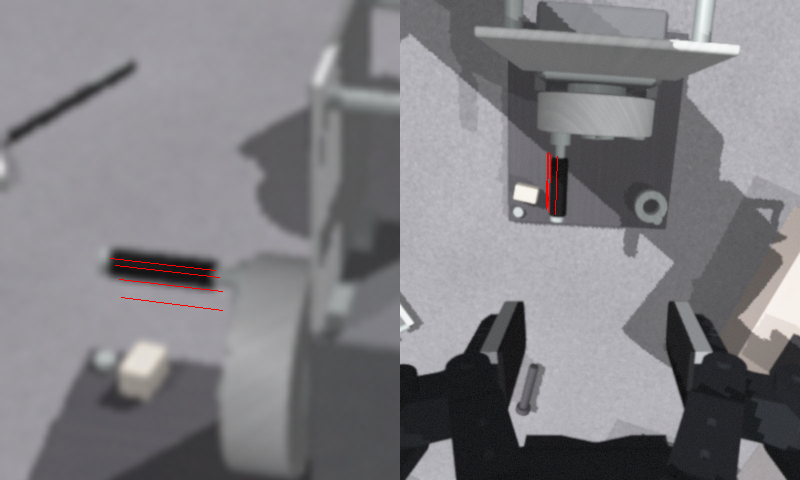

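Call:
{"op": "carry_out", "data": {"moves": [0.3,-0.035,0.006,0.02,0.5,-1.2,3,0.3,0,0,0.05,0,0,0,0.3,0,0,0.05,0,0,0,0.3,0,0,0.05,0,0,0,0.3,0,0,0.03,0,0,0]}}

```text
clock: 9.05
tcp_pos: [0.5563, -0.0596, 0.2084]
orientation: [0.002, 0.987, 0.159, 0.005]
wrist_force: [-0.4, -0.1, 0.1]
finger_gap: 0.0554
```

```bash
python3 d.py
```

```text
clock 9.05
joint_pos [-0.2503  0.2868 -0.0736  1.2004  0.      1.0003]
tcp_pos [ 0.5563 -0.0596  0.2084]
wrist_force [-0.4159 -0.1055  0.0647]
finger_gap 0.0554
[ 0.31159843 -0.47409572 -1.4856439 ]
grasp rel axle (fixt) [-0.06857335  0.030551    0.10643442]
```

Call:
{"op": "carry_out", "data": {"moves": [0.3,-0.002,0,0.03,0.3,-0.5,-1.5,0.3,0,0,0.03,0,0,0,0.3,0,0,0.015,0,0,0,-1,0,0,0,0,0,0,-1,0,0,0,0,0,0], "squeeze": 50}}

```text
clock: 9.68
tcp_pos: [0.5543, -0.0594, 0.1304]
orientation: [-0.001, 0.986, 0.166, -0.0]
wrist_force: [18.3, 8.7, -1.5]
finger_gap: 0.0197
```

Call:
{"op": "carry_out", "data": {"moves": [-1,0,0,0,0,0,0,-1,0,0,0,0,0,0,-1,0,0,0,0,0,0,-1,0,0,0,0,0,0,-1,0,0,0,0,0,0]}}

```text
clock: 10.3
tcp_pos: [0.5564, -0.0587, 0.1319]
orientation: [-0.001, 0.986, 0.166, 0.002]
wrist_force: [2.4, 1.2, -5.0]
finger_gap: 0.0166
```

```bash
python3 d.py
```

```text
clock 10.3
joint_pos [-0.2505  0.338  -0.1966  1.0341  0.0037  0.9862]
tcp_pos [ 0.5564 -0.0587  0.1319]
wrist_force [ 2.3551  1.2106 -5.024 ]
finger_gap 0.0166
[-0.10469753 -0.22050204 -0.68769882]
grasp rel axle (fixt) [-0.06776273  0.03012733  0.02988791]
```

Call:
{"op": "carry_out", "data": {"moves": [-1,0.0026,0,-0.0026,0,0,0,-1,0.0027,0,-0.0024,0,0,0,-1,0.0029,0,-0.0022,0,0,0,-1,0.003,0,-0.002,0,0,0,-1,0.0031,0,-0.0018,0,0,0]}}

```text
clock: 10.92
tcp_pos: [0.5695, -0.054, 0.1422]
orientation: [-0.001, 0.986, 0.166, 0.0]
wrist_force: [1.1, 0.2, -10.0]
finger_gap: 0.0164
```

```bash
cat >e.py <<'E'
from h import *
import json,sys
step=float(sys.argv[1]); oy,oz=(float(v) for v in sys.argv[2:4]) if len(sys.argv)>2 else (0,0)
p=np.load("p.npy");st=env.get_state();A=Fx(p[2])
g=A.T@(grasp(st)-np.r_[p[:2],.11])+[.05,0,0];F=A.T@st["wrist_force"];y,z=g[1]+oy,g[2]+oz
r=np.arctan2(y,z);ft=F[1]*np.cos(r)-F[2]*np.sin(r);fr=F[1]*np.sin(r)+F[2]*np.cos(r)
print("t",st["clock"],"g",g.round(4),"F",F.round(2),"r",r.round(3),"rad",np.hypot(y,z).round(4),"ft",ft.round(2),"fr",fr.round(2),"gap",round(st["finger_gap"],4),"rot",rotgo(p,[0,-1,0],st).round(1),"qv",abs(st["qvel"]).max().round(3))
open("log.txt","a").write(json.dumps([st["clock"],*g,*F,step])+"\n")
rr=r+step*np.arange(6)
print(np.c_[-.045*np.diff(np.sin(rr)),-.045*np.diff(np.cos(rr))].round(4).tolist())
E
python3 e.py -.08
```

```text
t 10.925 g [-0.0679  0.0162  0.0402] F [ -0.17  -1.1  -10.03] r 0.382 rad 0.0433 ft 2.72 fr -9.72 gap 0.0164 rot [-0.2 -0.  -0.7] qv 0.084
[[0.0034, -0.0012], [0.0035, -0.0009], [0.0035, -0.0007], [0.0036, -0.0004], [0.0036, -0.0001]]
```

Call:
{"op": "carry_out", "data": {"moves": [-1,0.0034,0,-0.0008,0,0,0,-1,0.0035,0,-0.0006,0,0,0,-1,0.0035,0,-0.0004,0,0,0,-1,0.0036,0,-0.0002,0,0,0,-1,0.0036,0,0,0,0,0]}}

```text
clock: 11.55
tcp_pos: [0.5856, -0.0484, 0.1463]
orientation: [-0.001, 0.986, 0.166, -0.001]
wrist_force: [-2.5, -0.7, -1.6]
finger_gap: 0.0166
```

```bash
python3 e.py -.08
```

```text
t 11.55 g [-0.068  -0.0009  0.0443] F [ 0.22  2.61 -1.63] r -0.021 rad 0.0443 ft 2.58 fr -1.68 gap 0.0166 rot [-0.1  0.1 -0.7] qv 0.076
[[0.0036, 0.0002], [0.0036, 0.0005], [0.0035, 0.0008], [0.0034, 0.0011], [0.0033, 0.0013]]
```

Call:
{"op": "carry_out", "data": {"moves": [-1,0.0036,0,0.0002,0,0,0,-1,0.0036,0,0.0005,0,0,0,-1,0.0035,0,0.0008,0,0,0,-1,0.0034,0,0.0011,0,0,0,-1,0.0033,0,0.0013,0,0,0]}}

```text
clock: 12.18
tcp_pos: [0.6034, -0.0422, 0.1431]
orientation: [-0.001, 0.986, 0.166, -0.001]
wrist_force: [-3.8, 0.1, 0.5]
finger_gap: 0.0166
```

```bash
python3 e.py -.08
```

```text
t 12.175 g [-0.0682 -0.0197  0.0411] F [1.43 3.52 0.5 ] r -0.448 rad 0.0456 ft 3.39 fr -1.08 gap 0.0166 rot [-0.1  0.  -0.7] qv 0.056
[[0.0032, 0.0017], [0.003, 0.0019], [0.0029, 0.0022], [0.0027, 0.0024], [0.0025, 0.0026]]
```

Call:
{"op": "carry_out", "data": {"moves": [-1,0.0032,0,0.0017,0,0,0,-1,0.003,0,0.0019,0,0,0,-1,0.0029,0,0.0022,0,0,0,-1,0.0027,0,0.0024,0,0,0,-1,0.0025,0,0.0026,0,0,0]}}

```text
clock: 12.8
tcp_pos: [0.6183, -0.037, 0.1324]
orientation: [-0.001, 0.986, 0.166, 0.0]
wrist_force: [-3.2, 0.8, 3.6]
finger_gap: 0.0164
```

```bash
python3 e.py -.08
```

```text
t 12.8 g [-0.0683 -0.0355  0.0304] F [1.81 2.77 3.57] r -0.863 rad 0.0467 ft 4.52 fr 0.22 gap 0.0164 rot [-0.1 -0.  -0.7] qv 0.051
[[0.0022, 0.0028], [0.002, 0.003], [0.0017, 0.0031], [0.0015, 0.0033], [0.0012, 0.0034]]
```

Call:
{"op": "carry_out", "data": {"moves": [-1,0.0022,0,0.0028,0,0,0,-1,0.002,0,0.003,0,0,0,-1,0.0017,0,0.0031,0,0,0,-1,0.0015,0,0.0033,0,0,0,-1,0.0012,0,0.0034,0,0,0]}}

```text
clock: 13.42
tcp_pos: [0.6275, -0.0338, 0.1166]
orientation: [-0.001, 0.986, 0.166, 0.001]
wrist_force: [-4.5, 1.3, 6.4]
finger_gap: 0.0164
```

```bash
python3 e.py -.08 .002 0
```

```text
t 13.425 g [-0.0684 -0.0453  0.0146] F [2.74 3.75 6.41] r -1.245 rad 0.0457 ft 7.27 fr -1.5 gap 0.0164 rot [-0.  -0.1 -0.7] qv 0.05
[[0.001, 0.0035], [0.0007, 0.0035], [0.0005, 0.0036], [0.0002, 0.0036], [-0.0001, 0.0036]]
```

Call:
{"op": "carry_out", "data": {"moves": [-1,0.001,0,0.0035,0,0,0,-1,0.0007,0,0.0035,0,0,0,-1,0.0005,0,0.0036,0,0,0,-1,0.0002,0,0.0036,0,0,0,-1,-0.0001,0,0.0036,0,0,0]}}

```text
clock: 14.05
tcp_pos: [0.6301, -0.0329, 0.0999]
orientation: [-0.0, 0.986, 0.166, 0.002]
wrist_force: [-5.6, 0.9, 8.9]
finger_gap: 0.0165
```

```bash
python3 e.py -.08 .002 0
```

```text
t 14.05 g [-0.0685 -0.048  -0.0021] F [2.74 4.94 8.91] r -1.617 rad 0.0461 ft 8.67 fr -5.35 gap 0.0165 rot [ 0.  -0.2 -0.7] qv 0.058
[[-0.0003, 0.0036], [-0.0006, 0.0035], [-0.0009, 0.0035], [-0.0012, 0.0034], [-0.0014, 0.0033]]
```

Call:
{"op": "carry_out", "data": {"moves": [-1,-0.0008,0,0.0036,0,0,0,-1,-0.0009,0,0.0035,0,0,0,-1,-0.0012,0,0.0035,0,0,0,-1,-0.0014,0,0.0034,0,0,0,-1,-0.0016,0,0.0033,0,0,0]}}

```text
clock: 14.68
tcp_pos: [0.628, -0.0336, 0.0869]
orientation: [-0.0, 0.986, 0.167, 0.006]
wrist_force: [-4.5, 1.9, 10.2]
finger_gap: 0.0165
```

```bash
python3 e.py -.08 .002 0
```

```text
t 14.675 g [-0.0685 -0.0457 -0.0151] F [ 3.36  3.59 10.16] r -1.905 rad 0.0462 ft 8.42 fr -6.72 gap 0.0165 rot [ 0.1 -0.7 -0.7] qv 0.069
[[-0.0013, 0.0034], [-0.0016, 0.0032], [-0.0018, 0.0031], [-0.0021, 0.0029], [-0.0023, 0.0028]]
```

Call:
{"op": "carry_out", "data": {"moves": [-1,-0.0018,0,0.0034,0,0,0,-1,-0.002,0,0.0032,0,0,0,-1,-0.0021,0,0.0031,0,0,0,-1,-0.0023,0,0.0029,0,0,0,-1,-0.0025,0,0.0028,0,0,0]}}

```text
clock: 15.3
tcp_pos: [0.6247, -0.0348, 0.0788]
orientation: [-0.001, 0.986, 0.167, 0.015]
wrist_force: [-3.6, 3.7, 11.8]
finger_gap: 0.0161
```

```bash
python3 e.py .08 .002 0; cat >fit.py <<'E'
import numpy as np,json
from scipy.optimize import least_squares
D=np.array([json.loads(l) for l in open("log.txt")])
y,z,Fy,Fz=D[:,2],D[:,3],D[:,5],D[:,6];
s=np.array(json.load(open("sgn.json")))[:len(D)]
c=least_squares(lambda q:np.hypot(y-q[0],z-q[1])-.045,[0,0],loss="soft_l1",f_scale=.0005).x;print("centre",c)
r=np.arctan2(y-c[0],z-c[1]);ft=Fy*np.cos(r)-Fz*np.sin(r)
# moving with sign s: ft = -s*drag + W sin(r0-r)   (handle force on tool)
def m(q):return (-s*q[0]+q[1]*np.sin(q[2]-r)-ft)
def e(q):return np.r_[m(q),(q[0]-6.2)/.7,(q[1]-4.44)/.5]
for g in(-1.5,-.5,):
    o=least_squares(e,[6.2,4.4,g],loss="soft_l1");print(o.x,o.cost)
print(np.c_[r,s,ft,m(o.x)].round(2))
E
echo '[-1,-1,-1,-1,-1,-1,-1,-1,1,1,1,1,1,1,1,1,1,1,1]'>sgn.json; python3 fit.py
```

```text
t 15.3 g [-0.0685 -0.0421 -0.0232] F [ 4.7   2.09 11.75] r -2.096 rad 0.0463 ft 9.12 fr -7.7 gap 0.0161 rot [ 0.2 -1.7 -0.6] qv 0.074
[[0.0017, -0.0032], [0.0014, -0.0033], [0.0012, -0.0034], [0.0009, -0.0035], [0.0006, -0.0035]]
centre [-0.00300905 -0.00068296]
[ 6.45437238  4.10720532 -1.19224321] 1.463518636591005
[ 6.4543685   4.1072047  -1.19224139] 1.4635186367433948
[[ 0.44 -1.    3.26 -0.91]
 [ 0.05 -1.    2.69 -0.11]
 [-0.38 -1.    3.45  0.02]
 [-0.81 -1.    4.5   0.42]
 [-1.22 -1.    7.31 -0.73]
 [-1.6  -1.    8.75 -0.65]
 [-1.9  -1.    8.47  0.65]
 [-2.09 -1.    9.13  0.55]]
```

Call:
{"op": "carry_out", "data": {"moves": [-1,0.0022,0,-0.0034,0,-0.5,0,-1,0.0017,0,-0.0034,0,-0.5,0,-1,0.0014,0,-0.0034,0,-0.3,0,-1,0.0012,0,-0.0035,0,0,0,-1,0.0009,0,-0.0035,0,0,0]}}

```text
clock: 15.92
tcp_pos: [0.6292, -0.0332, 0.0924]
orientation: [0.001, 0.986, 0.167, -0.001]
wrist_force: [-3.2, -0.9, -3.5]
finger_gap: 0.0163
```

```bash
python3 e.py .08 .003 .0007
```

```text
t 15.925 g [-0.0684 -0.0471 -0.0096] F [ 0.2   3.31 -3.48] r -1.769 rad 0.045 ft -4.07 fr -2.55 gap 0.0163 rot [ 0.1  0.1 -0.6] qv 0.074
[[0.0006, -0.0036], [0.0003, -0.0036], [-0.0, -0.0036], [-0.0003, -0.0036], [-0.0006, -0.0036]]
```

Call:
{"op": "carry_out", "data": {"moves": [-1,0.0006,0,-0.0036,0,0,0,-1,0.0003,0,-0.0036,0,0,0,-1,0,0,-0.0036,0,0,0,-1,-0.0003,0,-0.0036,0,0,0,-1,-0.0006,0,-0.0036,0,0,0]}}

```text
clock: 16.55
tcp_pos: [0.6291, -0.0332, 0.1108]
orientation: [0.001, 0.986, 0.167, -0.001]
wrist_force: [-1.3, -2.2, -7.1]
finger_gap: 0.0162
```

```bash
python3 e.py .08 .003 .0007
```

```text
t 16.55 g [-0.0684 -0.047   0.0088] F [-1.6   1.93 -7.07] r -1.358 rad 0.045 ft -6.5 fr -3.39 gap 0.0162 rot [ 0.1  0.1 -0.6] qv 0.06
[[-0.0009, -0.0035], [-0.0012, -0.0034], [-0.0014, -0.0033], [-0.0017, -0.0032], [-0.002, -0.003]]
```

Call:
{"op": "carry_out", "data": {"moves": [-1,-0.0009,0,-0.0035,0,0,0,-1,-0.0012,0,-0.0034,0,0,0,-1,-0.0014,0,-0.0033,0,0,0,-1,-0.0017,0,-0.0032,0,0,0,-1,-0.002,0,-0.003,0,0,0]}}

```text
clock: 17.18
tcp_pos: [0.6222, -0.0356, 0.1275]
orientation: [0.001, 0.986, 0.167, -0.001]
wrist_force: [0.1, -1.7, -9.4]
finger_gap: 0.0163
```

```bash
python3 e.py .08 .003 .0007
```

```text
t 17.175 g [-0.0683 -0.0397  0.0255] F [-1.63  0.44 -9.38] r -0.95 rad 0.0451 ft -7.38 fr -5.81 gap 0.0163 rot [ 0.1  0.1 -0.6] qv 0.044
[[-0.0022, -0.0028], [-0.0024, -0.0027], [-0.0026, -0.0025], [-0.0028, -0.0022], [-0.003, -0.002]]
```

Call:
{"op": "carry_out", "data": {"moves": [-1,-0.0023,0,-0.0026,0,0,0,-1,-0.0025,0,-0.0025,0,0,0,-1,-0.0026,0,-0.0023,0,0,0,-1,-0.0028,0,-0.0021,0,0,0,-1,-0.003,0,-0.0018,0,0,0]}}

```text
clock: 17.8
tcp_pos: [0.6105, -0.0397, 0.1394]
orientation: [0.001, 0.986, 0.167, 0.001]
wrist_force: [3.1, 0.5, -11.8]
finger_gap: 0.016
```

```bash
python3 e.py .08 .003 .0007
```

```text
t 17.8 g [-0.0682 -0.0273  0.0374] F [ -0.63  -3.07 -11.85] r -0.568 rad 0.0451 ft -8.96 fr -8.33 gap 0.016 rot [ 0.1 -0.1 -0.6] qv 0.052
[[-0.0031, -0.0018], [-0.0032, -0.0016], [-0.0034, -0.0013], [-0.0035, -0.001], [-0.0035, -0.0007]]
```

Call:
{"op": "carry_out", "data": {"moves": [-1,-0.0032,0,-0.0013,0,0,0,-1,-0.0033,0,-0.0012,0,0,0,-1,-0.0034,0,-0.0009,0,0,0,-1,-0.0035,0,-0.0006,0,0,0,-1,-0.0035,0,-0.0003,0,0,0]}}

```text
clock: 18.42
tcp_pos: [0.5975, -0.0443, 0.1452]
orientation: [-0.0, 0.986, 0.167, 0.005]
wrist_force: [6.5, 2.2, -12.3]
finger_gap: 0.0165
```

```bash
python3 e.py .08 .003 .0007
```

```text
t 18.425 g [-0.0681 -0.0134  0.0432] F [ -0.16  -6.88 -12.33] r -0.233 rad 0.0452 ft -9.54 fr -10.41 gap 0.0165 rot [ 0.1 -0.6 -0.6] qv 0.066
[[-0.0035, -0.0007], [-0.0036, -0.0004], [-0.0036, -0.0001], [-0.0036, 0.0002], [-0.0036, 0.0005]]
```

Call:
{"op": "carry_out", "data": {"moves": [-1,-0.0036,0,-0.0003,0,0,0,-1,-0.0036,0,0,0,0,0,-1,-0.0036,0,0.0003,0,0,0,-1,-0.0035,0,0.0006,0,0,0,-1,-0.0035,0,0.0009,0,0,0]}}

```text
clock: 19.05
tcp_pos: [0.5885, -0.0475, 0.1465]
orientation: [-0.002, 0.986, 0.169, 0.015]
wrist_force: [8.6, 4.0, -11.1]
finger_gap: 0.0167
```

```bash
python3 e.py -.08 .003 .0007; python3 fit.py
```

```text
t 19.05 g [-0.0681 -0.0037  0.0445] F [  0.85  -9.49 -11.08] r -0.015 rad 0.0452 ft -9.66 fr -10.94 gap 0.0167 rot [ 0.1 -1.7 -0.4] qv 0.071
[[0.0036, 0.0002], [0.0036, 0.0005], [0.0035, 0.0008], [0.0034, 0.001], [0.0033, 0.0013]]
centre [-0.00302179 -0.0006214 ]
[ 6.43355308  3.99729547 -1.20535729] 1.8903172161050061
[ 6.43355309  3.9972956  -1.20535709] 1.8903172161052992
[[ 0.44 -1.    3.27 -0.82]
 [ 0.05 -1.    2.69 -0.05]
 [-0.38 -1.    3.45  0.05]
 [-0.81 -1.    4.5   0.39]
 [-1.22 -1.    7.3  -0.8 ]
 [-1.6  -1.    8.74 -0.75]
 [-1.9  -1.    8.46  0.53]
 [-2.1  -1.    9.12  0.42]
 [-1.77  1.   -4.07 -0.22]
 [-1.36  1.   -6.51  0.69]
 [-0.95  1.   -7.38 -0.05]
 [-0.57  1.   -8.97  0.16]
 [-0.23  1.   -9.54 -0.2 ]
 [-0.01  1.   -9.65 -0.5 ]]
```

Call:
{"op": "carry_out", "data": {"moves": [-1,0.0036,0,0.0004,0,-0.5,0,-1,0.0036,0,0.0007,0,-0.5,0,-1,0.0035,0,0.0009,0,-0.4,0,-1,0.0034,0,0.0012,0,0,0,-1,0.0033,0,0.0015,0,0,0]}}

```text
clock: 19.68
tcp_pos: [0.602, -0.0427, 0.1437]
orientation: [0.002, 0.986, 0.168, -0.001]
wrist_force: [-3.5, -2.1, -1.7]
finger_gap: 0.0167
```

```bash
python3 e.py -.08 .003 .0006
```

```text
t 19.675 g [-0.0681 -0.0182  0.0417] F [-0.76  3.98 -1.66] r -0.345 rad 0.045 ft 3.18 fr -2.91 gap 0.0167 rot [ 0.2  0.1 -0.5] qv 0.058
[[0.0033, 0.0014], [0.0032, 0.0016], [0.0031, 0.0019], [0.0029, 0.0021], [0.0027, 0.0023]]
```

Call:
{"op": "carry_out", "data": {"moves": [-1,0.0033,0,0.0014,0,0,0,-1,0.0032,0,0.0016,0,0,0,-1,0.0031,0,0.0019,0,0,0,-1,0.0029,0,0.0021,0,0,0,-1,0.0027,0,0.0023,0,0,0]}}

```text
clock: 20.3
tcp_pos: [0.6162, -0.0377, 0.1346]
orientation: [0.002, 0.986, 0.168, -0.002]
wrist_force: [-6.4, -1.5, 1.2]
finger_gap: 0.0162
```

```bash
python3 e.py -.08 .003 .0006
```

```text
t 20.3 g [-0.0683 -0.0333  0.0326] F [0.8  6.56 1.18] r -0.74 rad 0.0449 ft 5.64 fr -3.55 gap 0.0162 rot [ 0.2  0.2 -0.5] qv 0.049
[[0.0026, 0.0025], [0.0023, 0.0027], [0.0021, 0.0029], [0.0019, 0.0031], [0.0016, 0.0032]]
```

Call:
{"op": "carry_out", "data": {"moves": [-1,0.0027,0,0.0028,0,0,0,-1,0.0024,0,0.0031,0,0,0,-1,0.0021,0,0.0033,0,0,0,-1,0.0018,0,0.0034,0,0,0,-1,0.0014,0,0.0035,0,0,0]}}

```text
clock: 20.92
tcp_pos: [0.626, -0.0343, 0.1207]
orientation: [0.003, 0.986, 0.168, -0.002]
wrist_force: [-5.4, -2.2, 3.7]
finger_gap: 0.0164
```

```bash
python3 e.py -.08 .003 .0006; echo '[-1,-1,-1,-1,-1,-1,-1,-1,1,1,1,1,1,1,-1,-1,-1]'>sgn.json; python3 fit.py
```

```text
t 20.925 g [-0.0684 -0.0437  0.0187] F [-0.22  5.82  3.74] r -1.127 rad 0.045 ft 5.88 fr -3.65 gap 0.0164 rot [ 0.3  0.2 -0.5] qv 0.041
[[0.0014, 0.0033], [0.0011, 0.0034], [0.0009, 0.0035], [0.0006, 0.0036], [0.0003, 0.0036]]
centre [-0.00302026 -0.00062888]
[ 6.44737604  3.98674765 -1.19761603] 2.353948811568382
[ 6.44737594  3.98674787 -1.1976158 ] 2.3539488115663607
[[ 0.44 -1.    3.27 -0.8 ]
 [ 0.05 -1.    2.69 -0.02]
 [-0.38 -1.    3.45  0.09]
 [-0.81 -1.    4.5   0.44]
 [-1.22 -1.    7.3  -0.75]
 [-1.6  -1.    8.74 -0.71]
 [-1.9  -1.    8.46  0.56]
 [-2.1  -1.    9.12  0.44]
 [-1.77  1.   -4.07 -0.21]
 [-1.36  1.   -6.51  0.7 ]
 [-0.95  1.   -7.38 -0.04]
 [-0.57  1.   -8.97  0.17]
 [-0.23  1.   -9.54 -0.19]
 [-0.01  1.   -9.65 -0.49]
 [-0.34 -1.    3.18  0.26]
 [-0.74 -1.    5.64 -0.96]
 [-1.13 -1.    5.88  0.29]]
```

Estimate is stable at −1.20 rad. A small final step, settle, then check.

Call:
{"op": "carry_out", "data": {"moves": [-1,0.0013,0,0.0034,0,0,0,-1,0,0,0,0,0,0,-1,0,0,0,0,0,0,-1,0,0,0,0,0,0,-1,0,0,0,0,0,0]}}

```text
clock: 21.55
tcp_pos: [0.6272, -0.0339, 0.1177]
orientation: [0.003, 0.986, 0.168, -0.002]
wrist_force: [-3.3, -1.6, -2.0]
finger_gap: 0.0164
```

```bash
python3 e.py -.08 .003 .0006; python3 - <<'E'
from h import *
a=env.read_camera("scene")[:,:,::-1];w=env.read_camera("wrist")[:,:,::-1]
b=np.zeros((600,800,3),np.uint8)
b[:480,:400]=cv2.resize(a[120:280,230:363],(400,480));b[:300,400:]=cv2.resize(w,(400,300))
b[300:,400:]=cv2.resize(env.read_camera("top")[:,:,::-1],(400,300))
cv2.imwrite("pics/end.png",b)
E
```

```text
t 21.55 g [-0.0684 -0.045   0.0157] F [-0.43  3.68 -2.02] r -1.199 rad 0.045 ft -0.55 fr -4.16 gap 0.0164 rot [ 0.3  0.3 -0.5] qv 0.002
[[0.0012, 0.0034], [0.0009, 0.0035], [0.0006, 0.0035], [0.0003, 0.0036], [0.0, 0.0036]]
```

View pics/end.png

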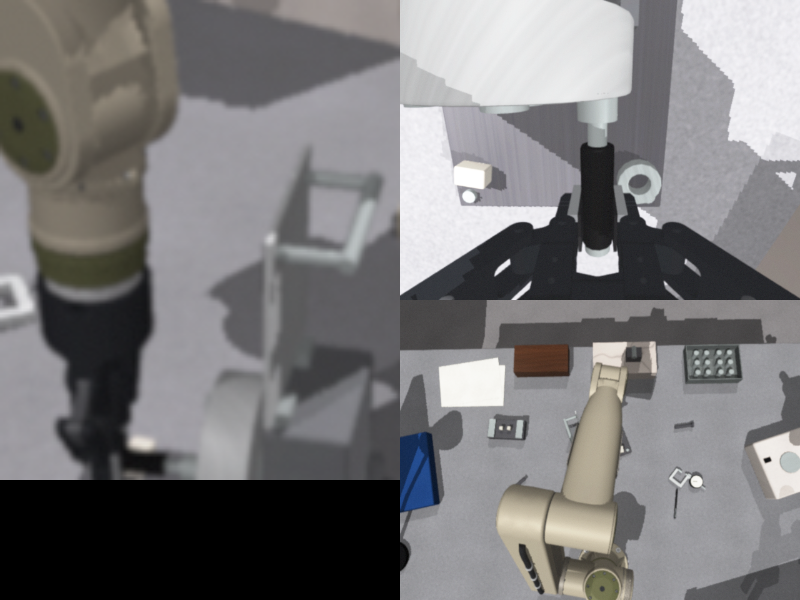

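```bash
python3 -c "
from workcell import env
print(env.hand_in())"
```

```text
the job is handed in; nothing more can be done
None
```

The job is handed in: the cover is up, and the rotor is held by its crank handle with what I measured as the heavy side down. The hand-in gave no verdict.

- **Cover:** I folded it up by its bar and let go. The grip position put it at about 1.55 rad. In the last scene picture the bar sat about 2 pixels beyond its predicted upright spot, so somewhere between 1.55 and 1.62 rad. The allowed band is 1.42 to 1.72.
- **Heavy side:** I turned the crank from about 0.4 to −2.1 rad and back to about 0, reading the force along the handle's circle. The readings from both directions fit a heavy-side-down position of −1.20 rad. The fit also gave a drag of 6.4 N at the handle and a weight pull of 4.0 N, which match the task's figures.
- **Fit quality:** Single readings scatter by up to 1 N around the fit. I put the error in the angle at about 0.05 to 0.1 rad, against the allowed 0.26.
- **Final state at 21.6 s:** The rotor is at −1.20 rad and still, with the gripper shut on the sleeve at a 50 N setting (16.4 mm opening). About 4 N of leftover sideways push remains on the handle.
- **Bystanders:** None looks displaced in the last pictures. The arm hides part of the bench, and bolt_b could not be seen there.

Two readings disagreed slightly with the first estimate. The axle centre came out 3 mm off in the fixture's y direction, and I corrected for that. The cover bar's radius read up to 10 mm too large near the end of the lift, which I left uncorrected.

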